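# Set and lock the depth stop of the charm press

### The arm

A 6-joint arm with a two-finger parallel gripper is mounted at the origin on the work surface. World frame = base frame: x ahead of the robot, y to its left, z up, the work surface at z = 0. Lengths are in mm, angles in degrees, forces in N, time in s.
With the tool pointing down it reaches from about 325 to 775 mm from the base axis. Payload 5.5 kg.
Tool frame: the origin (TCP) lies at the very end of the fingers, on their centre line; the grasp point (between the pads) lies 19 mm behind it; z points along the fingers, y is the direction in which the jaws open and shut (so a half turn about z gives the same grasp; the last joint's range is limited). The gripper opens to 88 mm and grips with 3 to 60 N. Pads are 20 mm wide; open, the fingers measure 115 mm over their backs; the gripper's body (75 mm by 178 mm) begins 61 mm behind the grasp point.
Start: joints at [71.522, 5.22, 70.514, -0, 104.267, -3.249], TCP at [157.613, 578.943, 222.631] pointing down, gripper open.
Joint ranges: [-164.24, 164.24], [-49.07, 125.15], [9.68, 141.18], [-86.29, 266.29], [3.28, 154.24], [-151.56, 151.56]. Speed limits (degrees/s): [147.25, 147.25, 172.46, 180, 180, 180].

### API

Orientations are given as [roll, pitch, yaw] about the fixed x, y, z axes, in that order (R = Rz(yaw) Ry(pitch) Rx(roll)).
In Python, from plant import arm, cams gives the robot as it stands. The module is installed in compiled form; this text tells all that it offers. Calls block until the motion is done:
- arm.movep(position, orientation): joint-space move of the TCP to a pose.
- arm.line_to(position, orientation=None, v=150, f_stop=None): straight line of the TCP; orientation=None keeps the orientation; v is the mean speed in mm/s. With f_stop (N) it stops when the force on the tool has changed by that much, and returns True; else False.
- arm.movej(angles): joint-space move.
- arm.gripper_to(opening, effort=None): opening from 0.0 (shut) to 1.0 (fully open); effort is the grip in N (None keeps the last); returns when the fingers have stopped.
- arm.hold(seconds).
- arm.solve_ik(position, orientation): joint angles nearest the present ones, or None.
- arm.observe(): the state.
- cams.capture(name): name is "side" or "top" or "wrist"; returns a dict with "pixels" (420x560x3 uint8, blue, green, red), "z_map" (420x560 float32, mm along the optical axis (not along the pixel's ray), 0 where there is no reading), "intrinsics" (3x3 intrinsics, pixels), "world_from_camera" (4x4, takes a point from camera to world coordinates). Camera axes: x right, y up, looking along -z (the intrinsics and any distortion apply to the point x, -y, -z); pixel columns grow to the right and rows downward; lengths in mm; the calibration is good to about 2 mm. The wrist camera is an equidistant fisheye: a pixel r from the principal point sees the ray r / f radians off the axis. A picture is of the moment at which its call begins.
A pose or a line that the arm cannot do raises arm.Unreachable and nothing moves.
- arm.hand_in(): hands the job in, once; it reports no verdict.
The state is a dict: "clock": time; "q": joint angles; "joint_vel": joint speeds; "joint_efforts": joint torques, N m; "ee_pos": TCP position; "tcp_rot": TCP orientation; "wrist_force": force on the tool from outside, world axes, zero at the start; "torque": the same for the moment, N m; "finger_gap": opening from 0.0 (shut) to 1.0 (fully open).
Only numpy, scipy, OpenCV 4.12 (cv2) and the standard library are available. Lean on these libraries where they do the work, as an engineer would, in place of code of your own. Each camera call takes 0.05 s, during which the arm holds its last target.

### The job

Two hand presses for stamping souvenir charms stand on the stall's table. On the press with the round head, turn the black knob on top until its pointed end points at the small brass clip on the rim of the dial; then turn the steel lock ring under that knob clockwise (seen from above) until it is tight, leaving the knob pointing at the clip.

Things in the scene. Friction and masses are not known exactly. Their poses are not given: they have to be found in the camera images.
- round_press: Grey hand press, fixed; round head and round dial 108 mm wide (the bystander press has a square head). Origin: on the table, on the vertical axis shared by knob and lock ring; z up, -x to its front. Above the table: dial top at 130 mm, lock ring 144 to 164 mm, knob bar 167 to 197 mm; column, lever and clip stay below 135 mm.
- pointer_tip (a point): Top of the pointed end of the round press's knob, 26 mm from the axis, 197 mm up; from the axis to here is where the knob points. Knob: black upright bar 14 mm wide, 34 mm long (18 mm ahead of the axis, 16 behind) plus the nose, 30 mm high, white line towards the nose. Stiffness 0.06 N m, stays where left. The clip is 29 to 80 degrees anticlockwise of its start, seen from above.
- clip_mark (a point): Top centre of the small brass clip (18 mm along the radius, 10 mm wide, 3 mm high) fixed on the rim of the round press's dial, 50 mm from the axis, 133 mm above the table. From the axis to here is the way the knob must point; this point's y axis is level and square to that way.
- lock_ring (a joint): Turn of the round press's lock ring in rad, clockwise from above: starts at 0 to 0.1 (loose), hard stop at 1.0 (tight; above 0.85 counts). Round knurled steel ring below the knob, 56 mm diameter, 20 mm high, gripped across its sides from any direction, fingers astride the knob; 14 mm free below it. Stiffness 0.12 N m, stays where left, turns apart from the knob.

How it is judged:
By the outcome, as a careful person would: the job done as asked, in the order asked, and still so for the second after the job is handed in, with the robot touching nothing.
It also fails if it takes over 48 s, if anything falls off the work surface, if the arm or the gripper's body presses on something with over 40 N, if the wrist force passes 120 N, or if a joint passes its speed limit or range.

## Working session

There is one attempt and no reset: what is moved stays moved. The work goes in short steps, each a Python script; the robot and the scene stay as the last script left them, time stands still between calls to the robot, and variables do not carry over. Pictures are saved under pics/ and viewed, and the job is handed in when it is done.

```bash
mkdir -p pics; python3 - <<'E'
from plant import arm, cams
import cv2,numpy as np
for n in ["top","side"]:
    d=cams.capture(n); cv2.imwrite(f"pics/{n}0.png",d["pixels"]); np.savez(f"{n}0.npz",**d)
    print(n,d["intrinsics"],d["world_from_camera"].round(3))
print(arm.observe())
E
```

```text
top [[498.33091955   0.         277.5405325 ]
 [  0.         498.33091955 212.68465946]
 [  0.           0.           1.        ]] [[-7.50000e-02  9.71000e-01 -2.27000e-01  3.72230e+02]
 [-9.97000e-01 -7.20000e-02  2.30000e-02 -2.20400e+01]
 [ 6.00000e-03  2.29000e-01  9.74000e-01  9.63332e+02]
 [ 0.00000e+00  0.00000e+00  0.00000e+00  1.00000e+00]]
side [[496.4314287    0.         279.11979546]
 [  0.         496.4314287  209.18567669]
 [  0.           0.           1.        ]] [[ 7.98000e-01  4.13000e-01 -4.40000e-01  1.54234e+02]
 [-6.03000e-01  5.51000e-01 -5.77000e-01 -5.41941e+02]
 [ 4.00000e-03  7.25000e-01  6.88000e-01  7.28088e+02]
 [ 0.00000e+00  0.00000e+00  0.00000e+00  1.00000e+00]]
{'clock': 0.1, 'q': array([ 7.15204740e+01,  5.25920990e+00,  7.05744251e+01,  4.39156457e-05,
        1.04266690e+02, -3.24887486e+00]), 'joint_vel': array([ 0.02332895, -0.1232425 , -0.19120728,  0.03543513,  0.01783103,
       -0.01709838]), 'joint_efforts': array([ 2.55728330e-03, -4.47854626e+01, -4.07573104e+01,  7.00175366e-02,
        2.83425953e-02, -1.26700734e-04]), 'ee_pos': array([157.54316499, 578.67455919, 221.62108087]), 'tcp_rot': array([-1.79899839e+02, -5.72823622e-03,  1.64769355e+02]), 'wrist_force': array([-0.42362486,  0.78257277,  0.06168039]), 'torque': array([-0.00801508,  0.04645952, -0.04436444]), 'finger_gap': 1.0000185201906715}
```

View pics/top0.png

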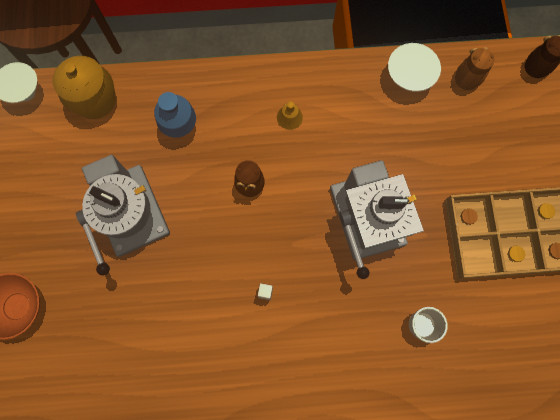

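View pics/side0.png

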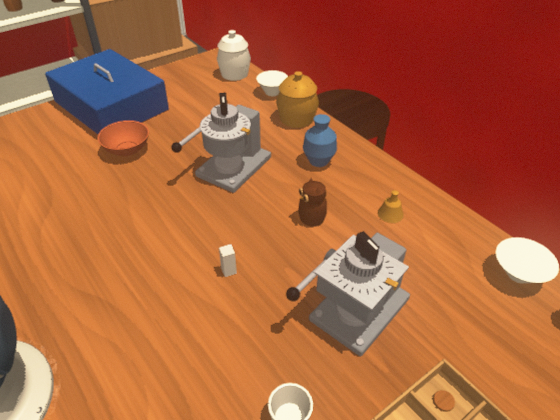

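The round-headed press is at about (114,203) in the top view and (226,135) in the side view. The square one, near (388,212) in the top view, is the bystander. I'll zoom in and do a rough localisation.

```bash
cat > h.py <<'E'
import numpy as np,cv2
def ray(d,u,v,fish=False):
    K=d["intrinsics"];T=d["world_from_camera"]
    x=(u-K[0,2])/K[0,0];y=(v-K[1,2])/K[1,1]
    if fish:
        r=np.hypot(x,y); s=np.sin(r)/r if r>1e-9 else 1; c=np.array([x*s,-y*s,-np.cos(r)])
    else: c=np.array([x,-y,-1.])
    return T[:3,3],T[:3,:3]@c
def onz(d,u,v,z,fish=False):
    o,r=ray(d,u,v,fish); return o+r*(z-o[2])/r[2]
def proj(d,p,fish=False):
    K=d["intrinsics"];T=d["world_from_camera"]
    c=T[:3,:3].T@(np.asarray(p)-T[:3,3]); x,y,z=c[0],-c[1],-c[2]
    if fish:
        h=np.hypot(x,y);t=np.arctan2(h,z); x,y,z=x/h*t,y/h*t,1
    return K[0,0]*x/z+K[0,2],K[1,1]*y/z+K[1,2]
E
python3 - <<'E'
from h import *
d=dict(np.load("top0.npz")); im=d["pixels"]
cv2.imwrite("pics/top0z.png",cv2.resize(im[150:260,65:185],None,fx=5,fy=5,interpolation=cv2.INTER_CUBIC))
for u,v,z in [(114,203,130),(139,190,133),(103,196,197)]: print(onz(d,u,v,z))
d=dict(np.load("side0.npz")); im=d["pixels"]
cv2.imwrite("pics/side0z.png",cv2.resize(im[80:200,165:285],None,fx=5,fy=5,interpolation=cv2.INTER_CUBIC))
for u,v,z in [(226,124,130),(245,130,133)]: print(onz(d,u,v,z))
E
```

```text
[604.8005314  238.29269127 130.        ]
[624.02642415 194.36436678 133.        ]
[598.89297764 234.75679227 197.        ]
[604.74492797 237.75742068 130.        ]
[622.25726423 191.29375039 133.        ]
```

View pics/top0z.png

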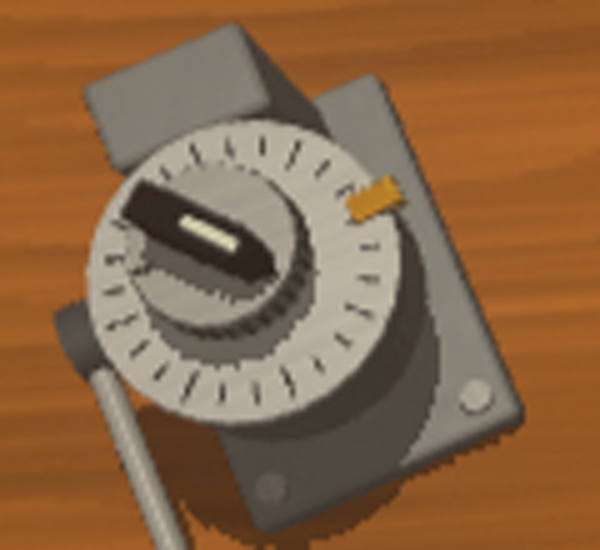

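View pics/side0z.png

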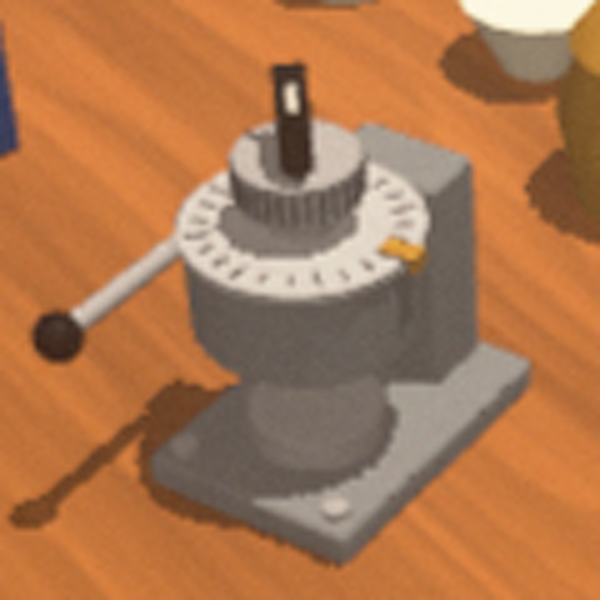

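Axis is near (605,238), with the clip about 65° below +x in yaw. The nose points to the lower right in the top view. I'll check this with the wrist camera from above.

```bash
python3 - <<'E'
from plant import arm, cams
from h import *
arm.movep([605,238,300],[180,0,-20])
arm.hold(0.2)
d=cams.capture("wrist"); cv2.imwrite("pics/w1.png",d["pixels"]); np.savez("w1.npz",**d)
o=arm.observe();print(o["clock"],o["q"].round(1),o["ee_pos"],o["tcp_rot"])
print(d["intrinsics"],d["world_from_camera"].round(3))
d=cams.capture("top");cv2.imwrite("pics/top1.png",d["pixels"])
for z,p in [(197,(605,238,197)),(133,(623,193,133))]:
  print(proj(dict(np.load("w1.npz")),p,True))
E
```

```text
2.3917 [ 18.5  15.3  51.4   0.  113.4 128.5] [604.73949993 238.55776472 300.01304413] [-1.79997562e+02  2.09442984e-04 -1.99372458e+01]
[[325.1922621    0.         285.38379898]
 [  0.         325.1922621  208.8008806 ]
 [  0.           0.           1.        ]] [[-3.41000e-01  8.95000e-01  2.88000e-01  6.83756e+02]
 [-9.40000e-01 -3.24000e-01 -1.05000e-01  2.09445e+02]
 [-1.00000e-03 -3.07000e-01  9.52000e-01  4.61700e+02]
 [ 0.00000e+00  0.00000e+00  0.00000e+00  1.00000e+00]]
(np.float64(285.62673301538695), np.float64(207.11980439193633))
(np.float64(321.0127914303716), np.float64(158.21694573606877))
```

View pics/w1.png

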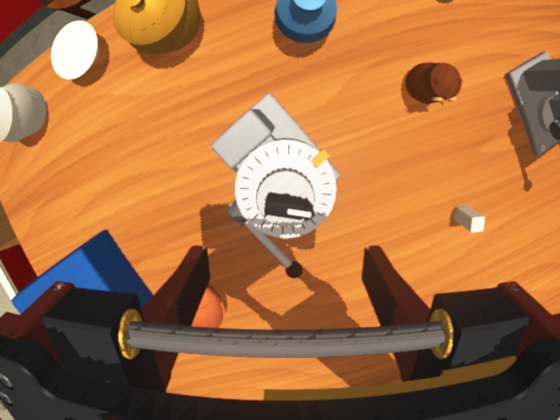

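View zoom.

```bash
cat > meas.py <<'E'
from h import *
from scipy.optimize import least_squares
def measure(d,fish,c0,tag,save=True):
    im=d["pixels"]; hsv=cv2.cvtColor(im,cv2.COLOR_BGR2HSV)
    u0,v0=proj(d,[*c0,133],fish); H,W=im.shape[:2]
    # dial rim: cast radial sweep on z=130 plane: outermost bright low-sat sample
    pts=[]
    for a in np.radians(np.arange(0,360,3)):
        rr=np.arange(38,66,.25); P=np.array([proj(d,[c0[0]+r*np.cos(a),c0[1]+r*np.sin(a),130],fish) for r in rr])
        s=cv2.remap(hsv,P[:,0].astype('f4')[None],P[:,1].astype('f4')[None],cv2.INTER_LINEAR)[0].astype(int)
        ok=(s[:,1]<60)&(s[:,2]>165)
        if ok.any():
            r=rr[np.where(ok)[0].max()]; pts.append([c0[0]+r*np.cos(a),c0[1]+r*np.sin(a)])
    pts=np.array(pts)
    f=least_squares(lambda c:np.hypot(*(pts-c).T)-54,c0,loss='soft_l1',f_scale=.7)
    c=f.x; res=np.hypot(*(pts-c).T)-54
    out={"centre":c,"rim_med_res":np.median(abs(res)),"n":len(pts)}
    R=int(1.3*max(abs(np.array(proj(d,[c0[0]+54,c0[1],130],fish))-[u0,v0]).max(),abs(np.array(proj(d,[c0[0],c0[1]+54,130],fish))-[u0,v0]).max()))
    x0,y0=int(u0)-R,int(v0)-R; roi=np.zeros((H,W),np.uint8); cv2.circle(roi,(int(u0),int(v0)),R,255,-1)
    clip=cv2.inRange(hsv,(15,140,170),(32,255,255))&roi
    def big(m,near=None):
        n,l,s,ce=cv2.connectedComponentsWithStats(m); 
        i=1+np.argmax(s[1:,4]); return (l==i),ce[i],s[i,4]
    # clip candidates: compute world points, keep r 38..62
    ys,xs=np.nonzero(clip); w=np.array([onz(d,x,y,133,fish)[:2] for x,y in zip(xs,ys)]); r=np.hypot(*(w-c).T)
    k=(r>38)&(r<62); w=w[k]; out["clip_n"]=k.sum(); m=w.mean(0); out["clip"]=m; out["clip_r"]=np.hypot(*(m-c)); out["clip_ang"]=np.degrees(np.arctan2(*(m-c)[::-1]))
    return out
E
python3 - <<'E'
from meas import *
for n,f in [("top0",0),("w1",1),("side0",0)]:
    d=dict(np.load(n+".npz")); print(n,measure(d,f,(605,238),n))
d=dict(np.load("w1.npz")); im=d["pixels"]
cv2.imwrite("pics/w1z.png",cv2.resize(im[135:245,230:345],None,fx=5,fy=5,interpolation=cv2.INTER_CUBIC))
E
```

```text
top0 {'centre': array([603.32215515, 240.35189087]), 'rim_med_res': np.float64(1.486583969229752), 'n': 118, 'clip_n': np.int64(47), 'clip': array([625.18455327, 194.45835414]), 'clip_r': np.float64(50.834842034197294), 'clip_ang': np.float64(-64.5281751647712)}
w1 {'centre': array([609.43704743, 238.03051987]), 'rim_med_res': np.float64(3.4935425535178126), 'n': 119, 'clip_n': np.int64(237), 'clip': array([628.05066611, 204.02238024]), 'clip_r': np.float64(38.76880656227279), 'clip_ang': np.float64(-61.30686260632719)}
side0 {'centre': array([603.2520989 , 238.72884436]), 'rim_med_res': np.float64(0.9669054063299569), 'n': 107, 'clip_n': np.int64(22), 'clip': array([623.28887119, 192.81639975]), 'clip_r': np.float64(50.094159474423584), 'clip_ang': np.float64(-66.42293406280984)}
```

View pics/w1z.png

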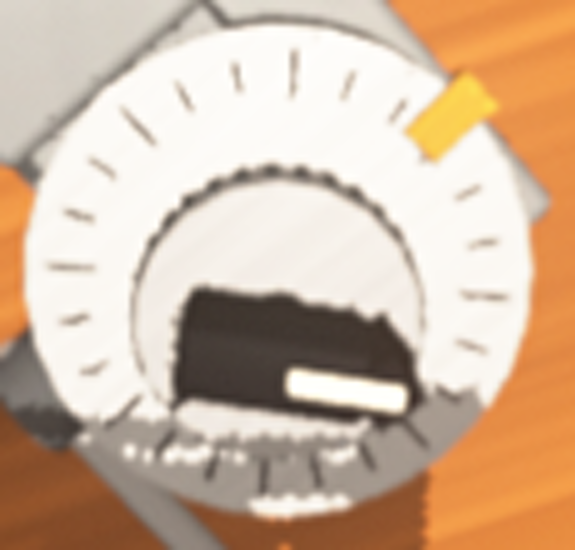

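```bash
python3 - <<'E'
from meas import *
d=dict(np.load("w1.npz")); Z=lambda p:(p[0]/5+230-.4,p[1]/5+135-.4)
rim=[(25,260),(48,165),(130,75),(285,20),(400,45),(532,270),(522,340),(290,517),(180,490)]
P=np.array([onz(d,*Z(p),130,True)[:2] for p in rim])
f=least_squares(lambda c:np.hypot(*(P-c).T)-54,(604,239),loss='soft_l1'); c=f.x; print("w rim",c,f.fun.round(1))
cl=np.array([onz(d,*Z(p),133,True)[:2] for p in [(405,125),(470,70),(498,105),(432,162)]]);m=cl.mean(0)
print("clip",m,np.hypot(*(m-c)),np.degrees(np.arctan2(*(m-c)[::-1])))
a,b=[onz(d,*Z(p),197,True)[:2] for p in [(287,381),(407,395)]]
print("line",a-c,b-c,np.degrees(np.arctan2(*(b-a)[::-1])))
# ring rim z=164: left,right, top
P=np.array([onz(d,*Z(p),164,True)[:2] for p in [(130,310),(145,250),(190,205),(275,180),(350,200),(400,245),(425,310)]])
f=least_squares(lambda c:np.hypot(*(P-c).T)-28,(604,239)); print("ring",f.x,f.fun.round(1))
d=dict(np.load("top0.npz")); Z=lambda p:(p[0]/5+65-.4,p[1]/5+150-.4)
a,b,t,n=[onz(d,*Z(p),197)[:2] for p in [(182,217),(237,246),(135,199),(275,268)]]
print("top line",a,b,np.degrees(np.arctan2(*(b-a)[::-1])),"tail-nose",t,n,np.degrees(np.arctan2(*(n-t)[::-1])))
P=np.array([onz(d,*Z(p),164)[:2] for p in [(295,215),(275,185),(230,165),(300,260),(285,295)]])
E
```

```text
w rim [602.95424156 238.73595336] [ 0.2  0.1 -1.2  0.1  0.8 -0.6 -0.3  0.9 -0.8]
clip [623.89539457 193.95839295] 49.432396324642575 -64.93588549765693
line [-1.46485144 -0.71691602] [-10.88812645 -19.29019973] -116.90125215900856
ring [602.8524596  239.67142358] [-0.1  0.6  0.1 -0.2 -0.3  0.   0.6]
top line [604.08346635 237.94743335] [593.23126551 220.51929917] -121.90981516785085 tail-nose [611.14821942 252.89098523] [585.1229961  208.53308451] -120.40057418874294
```

The measurements agree: axis ≈ (603,239), clip ≈ −65°, knob ≈ −119°. Next I'll grip the knob.

```bash
python3 - <<'E'
from plant import arm, cams
from h import *
c=[603,239]
arm.movep([*c,260],[180,0,60])
arm.gripper_to(0.5,15)
print(arm.line_to([*c,172],[180,0,60],v=100,f_stop=8))
arm.hold(.1);o=arm.observe();print(o["clock"],o["q"].round(2),o["ee_pos"],o["tcp_rot"],o["wrist_force"])
arm.gripper_to(0.0,15);arm.hold(.2)
o=arm.observe();print(o["clock"],o["q"].round(2),o["ee_pos"],o["tcp_rot"],o["wrist_force"],o["torque"],o["finger_gap"]*88)
d=cams.capture("top");cv2.imwrite("pics/t2.png",d["pixels"])
d=cams.capture("side");cv2.imwrite("pics/s2.png",cv2.resize(d["pixels"][60:200,150:300],None,fx=4,fy=4))
E
```

```text
False
5.6583 [18.62 12.5  67.49 -0.   99.9  48.62] [603.42676145 239.11845845 173.23888715] [ 1.79925567e+02 -8.14883294e-02  5.99956291e+01] [-0.48584009  1.13636835 -0.08151964]
6.4333 [1.863e+01 1.253e+01 6.758e+01 3.000e-02 9.992e+01 4.862e+01] [602.69442606 239.23990571 172.03801619] [-1.79961872e+02  1.98517632e-03  6.00196357e+01] [-3.14363716  1.09139016  0.74011935] [1.49063670e-01 6.78799774e-01 6.58967718e-04] 14.032080733997724
```

View pics/s2.png

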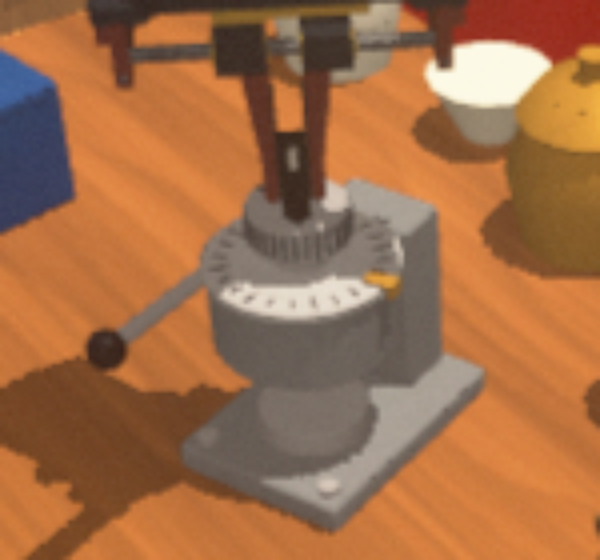

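The jaws hold the bar at 14.0 mm with only 3 N of side force, so the axis is well centred. Now I'll turn the knob anticlockwise.

```bash
python3 - <<'E'
from plant import arm, cams
from h import *
q=arm.observe()["q"].copy(); q0=q[5]
for s in (15,30,45,55):
    q[5]=q0-s; arm.movej(q); o=arm.observe(); print(o["clock"],o["tcp_rot"].round(2),o["ee_pos"].round(1),o["wrist_force"].round(1),o["torque"].round(2),o["finger_gap"]*88)
arm.gripper_to(0.5); 
o=arm.observe()
arm.line_to([603,239,300],v=150)
arm.gripper_to(1.0)
arm.movep([603,239,300],[180,0,140]); arm.hold(.2)
d=cams.capture("wrist"); cv2.imwrite("pics/w3.png",d["pixels"]); np.savez("w3.npz",**d)
for n in("top","side"):
  d=cams.capture(n); np.savez(n+"3.npz",**d);cv2.imwrite(f"pics/{n}3.png",d["pixels"])
print(arm.observe()["clock"], proj(dict(np.load("w3.npz")),(603,239,150),True))
E
```

```text
6.8917 [-1.7997e+02 -1.0000e-02  7.4810e+01] [602.8 239.2 172. ] [-1.6  1.   1. ] [0.1  0.41 0.1 ] 13.886944669264226
7.25 [-1.7999e+02 -2.0000e-02  8.9680e+01] [602.9 239.2 172.1] [-0.7  0.9  0.2] [0.05 0.25 0.04] 13.713468038383011
7.6083 [ 1.7999e+02 -2.0000e-02  1.0462e+02] [603.  239.2 172. ] [-0.3  0.6  0.5] [0.15 0.03 0.09] 13.980546520405673
7.9 [ 1.7998e+02 -1.0000e-02  1.1460e+02] [603.  239.2 172. ] [1.4 2.3 0.5] [ 0.17 -0.18  0.1 ] 13.786946637442213
11.2333 (np.float64(285.7778217063064), np.float64(194.29531786532885))
```

View pics/w3.png

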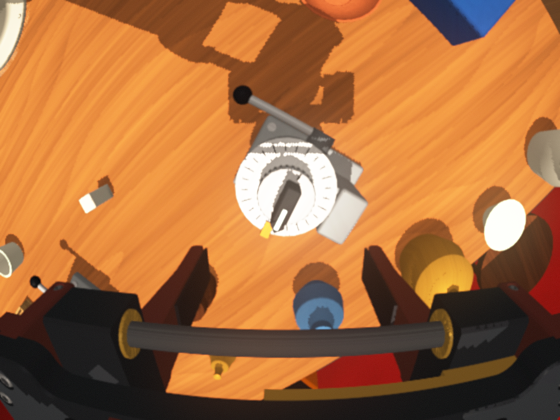

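View pics/top3.png

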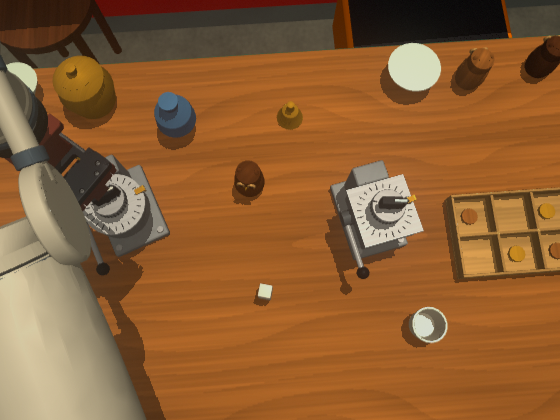

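```bash
python3 - <<'E'
from h import *
d=dict(np.load("w3.npz")); im=d["pixels"]
cv2.imwrite("pics/w3z.png",cv2.resize(im[135:245,230:345],None,fx=5,fy=5,interpolation=cv2.INTER_CUBIC))
for p in [(265,230),(287,180),(220,120)]: print(p,cv2.cvtColor(im,cv2.COLOR_BGR2HSV)[p[1],p[0]])
E
```

```text
(265, 230) [ 26 158 254]
(287, 180) [ 14  41 124]
(220, 120) [ 14 183 238]
```

View pics/w3z.png

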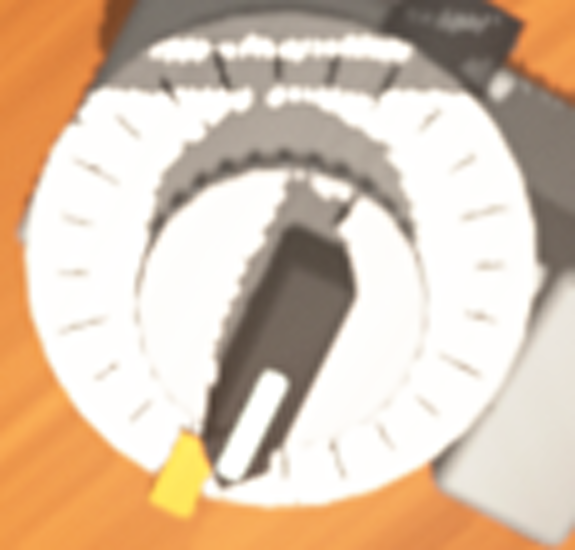

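```bash
python3 - <<'E'
from meas import *
d=dict(np.load("w3.npz")); Z=lambda p:(p[0]/5+230-.4,p[1]/5+135-.4)
P=np.array([onz(d,*Z(p),130,True)[:2] for p in [(25,265),(538,240),(300,505),(85,110),(290,10),(110,430),(490,410),(505,105)]])
f=least_squares(lambda c:np.hypot(*(P-c).T)-54,(604,239),loss='soft_l1'); c=f.x; print("w rim",c,f.fun.round(1))
cl=np.array([onz(d,*Z(p),133,True)[:2] for p in [(185,432),(212,460),(188,518),(150,502)]]);m=cl.mean(0)
an=lambda v:np.degrees(np.arctan2(v[1],v[0]))
print("clip",m,np.hypot(*(m-c)),an(m-c), an(m-[603,239]))
hsv=cv2.cvtColor(d["pixels"],cv2.COLOR_BGR2HSV);mk=cv2.inRange(hsv,(21,100,150),(34,255,255));mk[:215]=0;mk[245:]=0;mk[:,:250]=0;mk[:,285:]=0
ys,xs=np.nonzero(mk);w=np.array([onz(d,x,y,133,True)[:2] for x,y in zip(xs,ys)]);print(len(w),w.mean(0),an(w.mean(0)-c),an(np.median(w,0)-[603,239]))
a,b,t1,t2,n=[onz(d,*Z(p),197,True)[:2] for p in [(275,373),(232,478),(290,232),(352,290),(225,487)]]
print("line",a,b,an(b-a)); print(a-c,b-c)
d=dict(np.load("w1.npz"));hsv=cv2.cvtColor(d["pixels"],cv2.COLOR_BGR2HSV);mk=cv2.inRange(hsv,(21,100,150),(34,255,255));mk[:145]=0;mk[172:]=0;mk[:,:305]=0;mk[:,335:]=0
ys,xs=np.nonzero(mk);w=np.array([onz(d,x,y,133,True)[:2] for x,y in zip(xs,ys)]);print(len(w),w.mean(0),an(w.mean(0)-[603,239]))
E
```

```text
w rim [602.80568304 241.33963314] [ 1.8 -1.   0.3 -0.3 -0.2 -0.6  0.3  2.4]
clip [623.92540434 193.82669744] 51.995400625705486 -66.03463010231572 -65.14524715202874
115 [623.32807889 193.73832171] -66.6776334226547 -65.82963919085236
line [602.60213246 237.90316059] [612.52146854 219.70702417] -61.40368847633254
[-0.20355058 -3.43647255] [  9.7157855  -21.63260896]
137 [623.76591599 194.03231893] -65.21267425051853
```

The knob's final jaw yaw gives −65.4°. Clip estimates across the views run −64.5 to −66.7°, so the two agree within measurement noise. Now the lock ring.

```bash
python3 - <<'E'
from plant import arm, cams
from h import *
c=[603,239.2]
arm.movep([*c,260],[180,0,145])
print(arm.line_to([*c,200],v=120,f_stop=8))
print(arm.line_to([*c,138.5],v=60,f_stop=8))
arm.hold(.1);o=arm.observe();print(o["clock"],o["q"].round(2),o["ee_pos"],o["tcp_rot"],o["wrist_force"])
arm.gripper_to(0.0,35);arm.hold(.2)
o=arm.observe();print(o["clock"],o["ee_pos"],o["tcp_rot"],o["wrist_force"],o["torque"],o["finger_gap"]*88)
d=cams.capture("side");cv2.imwrite("pics/s4.png",cv2.resize(d["pixels"][60:200,150:300],None,fx=4,fy=4))
E
```

```text
False
False
13.4417 [ 18.63  12.68  70.73  -0.    96.53 -36.37] [603.26794951 239.2628486  139.18266695] [1.79950957e+02 3.77192266e-02 1.44996577e+02] [ 0.19622063  1.05825123 -0.29564214]
14.25 [603.16191941 239.4147336  138.52417536] [1.79966298e+02 7.74782243e-03 1.45007266e+02] [ 2.2731586  1.4684141 -0.3541808] [ 0.26805576 -0.27855209 -0.02599494] 55.63864901978621
```

View pics/s4.png

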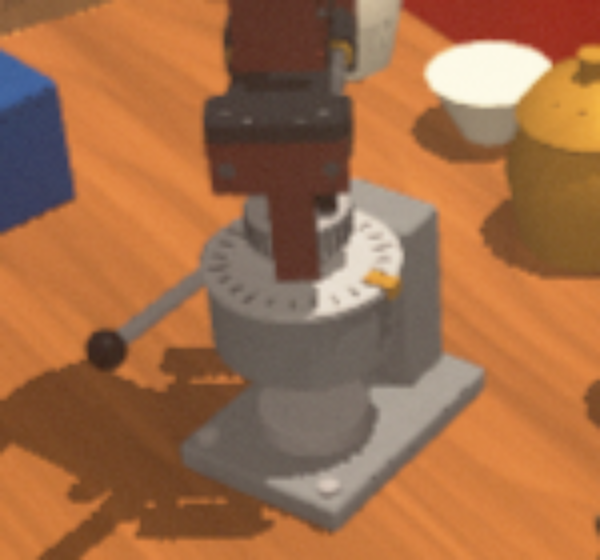

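The fingers sit astride the knob and grip the ring at 55.6 mm. Now I'll turn it clockwise and watch the torque.

```bash
python3 - <<'E'
from plant import arm, cams
from h import *
q=arm.observe()["q"].copy(); q0=q[5]
for s in (15,30,40,46,49,51,53,55,57,58.5,60,61.5):
    q[5]=q0+s; arm.movej(q); o=arm.observe(); print(s,round(o["clock"],2),o["tcp_rot"][2].round(2),o["q"][5].round(2),o["wrist_force"].round(1),o["torque"].round(3),round(o["finger_gap"]*88,2),o["joint_efforts"][5].round(2))
    if abs(o["torque"][2])>0.5: break
E
```

```text
15 14.66 130.21 -21.58 [ 0.1  1.  -0.7] [ 0.102 -0.036 -0.152] 55.53 0.22
30 15.02 115.33 -6.7 [1.2 0.8 0.4] [ 0.002 -0.032 -0.109] 55.19 0.19
40 15.31 105.39 3.25 [-0.6  0.7 -0. ] [-0.091  0.237 -0.117] 55.24 0.26
46 15.56 99.37 9.27 [-1.2  0.3  0.9] [-0.103  0.319 -0.123] 55.68 0.21
49 15.81 96.26 12.38 [-2.6 -0.4  1.5] [-0.182  0.46  -0.07 ] 55.63 0.03
51 16.06 94.15 14.49 [-3.6 -1.7  1. ] [-0.278  0.588 -0.101] 55.44 -0.03
53 16.31 92.1 16.54 [-3.6 -1.7  1.6] [-0.328  0.773 -0.162] 55.38 -0.02
55 16.56 90.09 18.55 [-4.6 -2.2  1.8] [-0.403  0.904 -0.118] 55.43 -0.01
57 16.81 88.15 20.48 [-4.3 -3.3  1.7] [-0.611  0.883  0.696] 55.62 0.79
```

```bash
python3 - <<'E'
from plant import arm, cams
from h import *
def p():
    o=arm.observe(); print(round(o["clock"],2),o["tcp_rot"][2].round(2),o["q"][5].round(2),o["wrist_force"].round(1),o["torque"].round(3),round(o["finger_gap"]*88,2),o["joint_efforts"][5].round(2))
arm.hold(.3);p()
q=arm.observe()["q"].copy(); q[5]+=1.5
arm.movej(q);arm.hold(.2);p()
E
```

```text
17.11 88.16 20.48 [-4.4 -2.8  2.2] [-0.657  0.854  0.757] 55.61 0.73
17.56 86.75 21.88 [-3.9 -3.3  1.8] [-0.626  0.71   0.779] 55.9 0.82
```

Torque levels off near 0.78 N m after about 57° of turn, so the ring is at its hard stop and the pads are slipping. I'll release and check.

```bash
python3 - <<'E'
from plant import arm, cams
from h import *
arm.gripper_to(1.0);arm.hold(.1)
o=arm.observe();p=o["ee_pos"];print(o["wrist_force"],o["torque"])
print(arm.line_to([603,239.2,200],v=80,f_stop=15)); arm.line_to([603,239.2,300],v=150)
arm.movep([603,239.2,300],[180,0,140]);arm.hold(.2)
d=cams.capture("wrist"); np.savez("w5.npz",**d); im=d["pixels"]
cv2.imwrite("pics/w5z.png",cv2.resize(im[135:245,230:345],None,fx=5,fy=5,interpolation=cv2.INTER_CUBIC))
arm.movep([400,-100,350],[180,0,90]);arm.hold(.1)
for n in("top","side"):
  d=cams.capture(n); np.savez(n+"5.npz",**d)
  s=d["pixels"][150:260,65:185] if n=="top" else d["pixels"][80:200,165:285]
  cv2.imwrite(f"pics/{n}5.png",cv2.resize(s,None,fx=5,fy=5,interpolation=cv2.INTER_CUBIC))
print(arm.observe()["clock"])
E
```

```text
[0.26263051 0.7181312  0.4835148 ] [-0.03133962  0.01935378 -0.04663781]
False
22.8917
```

View pics/w5z.png

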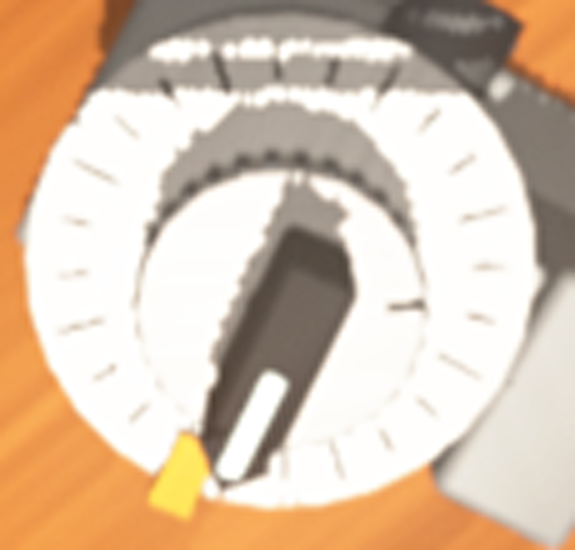

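View pics/top5.png

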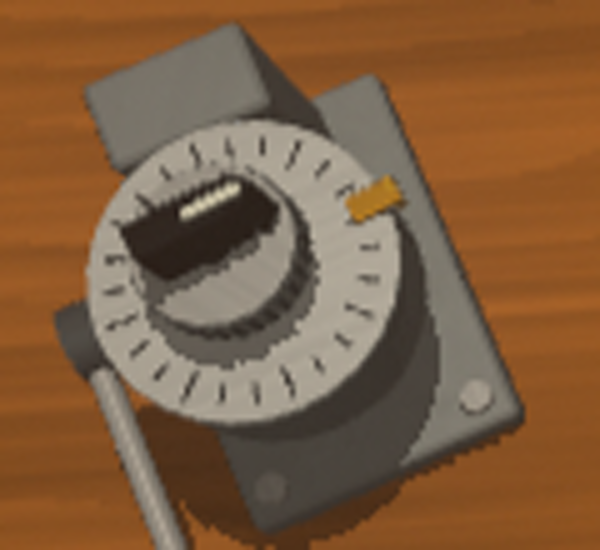

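View pics/side5.png

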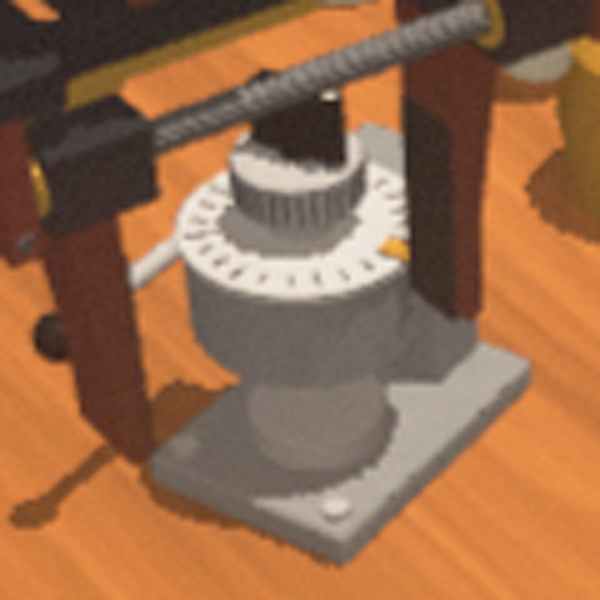

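The wrist view shows the knob unmoved, with its line still at (275,373)–(232,478). The ring's index mark went from (345,208) to (405,305). I'll put angles on both.

```bash
python3 - <<'E'
from h import *
an=lambda v:np.degrees(np.arctan2(v[1],v[0]))
Z=lambda p:(p[0]/5+230-.4,p[1]/5+135-.4)
d=dict(np.load("w3.npz"));e=dict(np.load("w5.npz"))
P=onz(d,*Z((345,208)),164,True)[:2];Q=onz(e,*Z((405,305)),164,True)[:2];c=np.array([603,239.5])
print("ring mark",P-c,an(P-c),Q-c,an(Q-c))
d=dict(np.load("top5.npz")); im=d["pixels"]; 
sub=im[180:195,95:120].astype(int); m=(sub.min(2)>150); ys,xs=np.nonzero(m)
w=np.array([onz(d,x+95,y+180,197)[:2] for x,y in zip(xs,ys)],np.float32)
l=cv2.fitLine(w,cv2.DIST_L2,0,.01,.01).ravel();print("top line",len(w),w.mean(0),an(-l[:2]),an(l[:2]))
for n in("w3","w5"):
    d=dict(np.load(n+".npz"));s=d["pixels"][205:235,270:292]; m=((s.min(2)>215)*255).astype('u1')
    k,L,S,C=cv2.connectedComponentsWithStats(m); i=[j for j in range(1,k) if abs(C[j]-[10.5,14.5]).max()<5]
    for j in i:
        ys,xs=np.nonzero(L==j); w=np.array([onz(d,x+270,y+205,197,True)[:2] for x,y in zip(xs,ys)],np.float32)
        l=cv2.fitLine(w,cv2.DIST_L2,0,.01,.01).ravel();print(n,len(w),w.mean(0),an(l[:2]),an(w.mean(0)-c))
E
```

```text
ring mark [-8.66371616 22.41263904] 111.1342553264903 [13.10665611 19.40989407] 55.970557034061116
top line 17 [609.7544  227.52373] 117.394196 -62.60579
w3 110 [607.471  228.6005] -65.26074 -67.69642152170022
w5 110 [607.41974 228.77829] -65.10227 -67.59740220705586
```

```bash
python3 - <<'E'
from plant import arm
print(arm.observe()["clock"]); arm.hand_in()
E
```

```text
22.8917
the job is handed in; nothing more can be done
```

The round press's knob now points at the brass clip and its lock ring is tight. I handed the job in at about 22.9 s, with the arm clear of the press; it reported no verdict.

- **Knob:** I gripped it across its sides and turned it about 55° anticlockwise. In the wrist camera it reads −65.1°, against clip estimates of −64.5° to −66.7° (mostly near −65.5°). Gripping the ring did not move it: the reading was −65.3° before and −65.1° after.
- **Lock ring:** I turned it clockwise until the torque jumped to about 0.78 N m at the hard stop. The ring's index mark moved about 55° (0.96 rad).
- **Checks that disagreed:** The top camera put the knob at −62.6°, from a 17-pixel line fit. A hand-picked wrist line gave −61.4°. I trusted the larger wrist fit, which matched the jaw angle of −65.4° when I let go. The first automatic rim and clip fit on the wrist picture was wrong because of shadow and wood colour, so I replaced it with points picked by hand.

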